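# Pin two swing plates in line on a model chassis

## Task

On the upturned model chassis, two stacked plates hang on one screw and have swung out of line with the hole in the cross plate below them. Take the tapered pin from the wooden block and work it down through both plates and the cross plate, feeling for the hidden holes and letting the pin (not the fingers) pull the plates into line, until its collar sits fully home on the top plate. Press firmly but never force it, leave the pin standing there and do not disturb the other things on the mat.

Things in the scene. Friction and masses are not known exactly. Their poses are not given: they have to be found in the camera images.
- pin: Steel tapered pin, 96 mm long, 0.12 kg. Origin on its axis at the collar's underside, z up along the handle. Above: collar 24 mm dia x 4 mm, then round handle 18 mm dia from 4 to 54 mm. Below: shank 10 mm dia down to -16 mm, then a taper to the flat 6 mm dia tip at -42 mm. It starts upright in the tool block, collar on the block's top, 55 mm above the table.
- tool_block: Fixed wooden block 130 x 70 x 55 mm (x, y, z) with the pin in its middle hole (13 mm diameter, 47 mm deep); three smaller holes are empty. Origin under its centre.
- chassis: Fixed upturned model truck chassis, 340 mm long in its own y. Origin on the table, midway between its rails (at its x = +-60 mm) and 90 mm from the pivot screw in its -y. Three plates lie stacked over the origin, from below: cross plate, under plate, top plate. They mark if the pin is pressed on them with over 60 N. Two wheels (80 mm dia, 32 mm wide, axle 48 mm up) at y = -125 mm, x = +-89 mm.
- top_hole (a point): Centre of the top plate's hole at its top face, 66 mm above the table (plate 61 to 66 mm, 32 mm wide); starts up to 5 mm from the chassis' centreline (chassis x = 0), either way. It moves with the plate. All three plates have a 12 mm through hole, chamfered 1 mm. A pin tip that misses them stops at 66 mm on the top, 61 mm on the under, 56 mm on the cross plate.
- pivot (a point): Top of the screw head, 71 mm above the table, 90 mm along the chassis' +y from its origin. Top and under plate turn on it, separately and stiffly: 2 to 3 N at the hole swings one, and it stays where left. The under plate (56 to 61 mm high, 68 mm wide) has its hidden hole 90 mm from this axis, 3 to 22 mm off the centreline towards the chassis' -x: not measured, to be felt with the pin.
- cross_mark (a point): Point on the chassis, 56 mm above the table over its origin, at the height of the cross plate's top. The cross plate (6 mm thick, free space under it) is clamped in slots and does not give; its hidden hole lies 4 to 14 mm from this point along the chassis' +x: not measured, to be felt. All plates end in line with this hole.
- wheel: Bystander: loose model wheel with rubber tyre lying flat, 80 mm diameter, 32 mm high; origin under its centre.
- jar: Bystander: small paint jar, 40 mm diameter, 50 mm high; origin under its centre.
- printed_frame: Bystander: grey plastic ladder frame lying flat, 66 x 160 x 6 mm; origin under its centre.
Not all that is in view belongs to the job. Several things have the shape of the pin; the one meant has the colours described above.

How it is judged:
On the way, in this order (a step that is already met when the one before it is completed fails the run):
1. the pin is lifted out of the tool block (height (world z) of pin above 0.11 m), for 0.1 s.
2. the pin's tip is in the top plate's hole (horizontal distance between pin and top_hole below 0.008 m and height (world z) of pin below 0.106 m), for 0.1 s.
At the end, for the whole second after the job is handed in: The pin stands released and at rest through all three plates, its collar within 2 mm of the top plate's top face, its axis within 4 mm of the top plate's hole (which only a pin through the plates can hold), within 18 mm of the chassis' hole mark and within 0.12 rad of upright (z of pin in the frame of cross_mark between 0.008 and 0.012 m and horizontal distance between pin and top_hole below 0.004 m and horizontal distance between pin and cross_mark below 0.018 m and angle between pin's own z axis and vertical below 0.12 rad and linear speed of pin below 0.02 m/s); the robot touches nothing.
It fails at once if the pin is pressed on the plates or chassis with more than 60 N (contact force between pin and chassis above 60 N).
It fails at once if the fingers push the plates or chassis with more than 4 N (contact force between the fingers and chassis above 4 N).
It fails at once if a bystander (wheel, jar, printed frame) is moved more than 20 mm (distance of any of wheel, jar, printed_frame from where it was at the start of the episode above 0.02 m).
It also fails if it takes over 61 s, if anything falls off the work surface, if the arm or the gripper's body presses on something with over 40 N, if the wrist force passes 120 N, or if a joint passes its speed limit or range.

## Robot

A 6-joint arm with a two-finger parallel gripper is mounted at the origin on the work surface. World frame = base frame: x ahead of the robot, y to its left, z up, the work surface at z = 0. Lengths are in m, angles in rad, forces in N, time in s.
With the tool pointing down it reaches from about 0.425 to 0.95 m from the base axis. Payload 3.5 kg.
Tool frame: the origin (TCP) lies between the finger pads; the fingertips stand 19 mm ahead of it and the grasp point (between the pads) is the TCP (ctrl.nose_length is the distance from the TCP to the fingertips, in m); z points along the fingers, y is the line along which they close (so a half turn about z gives the same grasp; the last joint's range is limited). The gripper opens to 85 mm and grips with 20 to 120 N. Pads are 22 mm wide; open, the fingers measure 114 mm over their backs; the gripper's body (76 mm by 85 mm) begins 54 mm behind the grasp point. The pads swing forward as they close: fully open they stand 13 mm farther back than shut.
Start: joints at [1.106, 0.286, 1.577, -0, 1.279, -0.15], TCP at [0.209, 0.642, 0.215] pointing down, gripper open.
Joint ranges: [-2.77, 2.77], [-0.9, 2.22], [0.21, 2.48], [-1.53, 4.67], [0.24, 2.81], [-2.84, 2.84]. Speed limits (rad/s): [2.79, 2.79, 3.14, 3.14, 3.14, 3.14].

## Interface

Orientations are given as a unit quaternion [x, y, z, w].
In Python, from plant import ctrl gives the robot as it stands.
- The arm moves only by the tool apply_moves, never from a script. Its argument "series" is a list of rows, each a list of 6 numbers: the shift along the world's x, y, z scaled (see below), then the turn, a rotation vector about the world's x, y, z scaled (see below). A call has 1 to 20 rows; each row is the pose to reach, as a shift and turn from the pose commanded when the call began; what a row does not reach only later rows make up. The controller multiplies each number of a shift by 0.8 m and each number of a turn by 45 degrees. A row lasts 1/8 s, in which the tool goes at most 62.5 mm and 10.7 degrees, less where a joint would pass 70% of its speed; a pose out of reach is approached as far as the arm can. A call with a number of a shift or a turn outside -1 to 1 is refused whole. A call with a gripper value outside its range is refused whole. "jaw" is the opening, from 0 (shut) to 1 (fully open), set as the call begins (left out, the last holds). The fingers move at their own pace and stop on an object; "squeeze" is the grip in N (left out, the last holds). Time passes only in rows, so rows that repeat a pose let the fingers close. It gives the time, the measured TCP pose, the force, the opening and the grip force at its end, in the units of the state.
- ctrl.get_state(): the state, without advancing time (a new reading comes with each control period).
- ctrl.read_camera(name): name is "side" or "top"; returns the picture (400x640x3 uint8, red, green, blue); there is no depth.
- ctrl.get_calibration(name): a dict with "fx", "fy", "cx", "cy" (pixels), "dist_coeffs" ([k1, k2, p1, p2, k3] as OpenCV has them; the pictures are not rectified), "xyz" and "orientation" of the camera in the world. Camera axes: x right, y up, looking along -z (the intrinsics and any distortion apply to the point x, -y, -z); pixel columns grow to the right and rows downward; lengths in m; the calibration is good to about 2 mm. A picture is of the moment at which its call begins. get_calibration takes no time and is no camera call.
- ctrl.sign_off(): hands the job in; it is judged then, once.
Trained networks look in the newest picture that a camera, given by its name, has taken for a name from the list of things; names that differ only in an ending like _2 or _b are one class to them, and where a whole thing is asked for, a point or a joint stands for the part that bears it (a point fixed in the world has none). Each returns a list of dicts, best first, with "p" (0 to 1); they miss things now and then, are a little off and sometimes report something else, mostly with a low value. They report only what shows in the picture. A call takes as long as a camera call. They do not tell look-alikes from the thing itself.
- ctrl.boxes_of(thing, camera): "xy" ([column, row] as shares, 0 to 1, of the picture: columns of its width, rows of its height, amid what is visible of it).
- ctrl.silhouettes(thing, camera): "pixels" (400x640 bool, what is visible of it) and "xy" ([column, row] as shares, 0 to 1, of the picture: columns of its width, rows of its height, amid what is visible of it).
The state is a dict: "time": time; "qpos": joint angles; "dq": joint speeds; "joint_efforts": joint torques, N m; "eef_pos": TCP position; "tcp_rot": TCP orientation; "contact_force": force on the tool from outside, world axes, zero at the start; "wrist_torque": the same for the moment, N m; "opening": opening from 0.0 (shut) to 1.0 (fully open); "finger_force": force on a finger pad.
Only numpy, scipy, OpenCV 4.12 (cv2) and the standard library are available. Lean on these libraries where they do the work, as an engineer would, in place of code of your own. Each camera call takes 0.05 s, during which the arm holds its last target. There are 200 camera calls.

## Working session

There is one attempt and no reset: what is moved stays moved. The work goes in short steps, Python scripts to look and compute and a tool call to move; the robot and the scene stay as the last step left them, time stands still between calls to the robot, and variables do not carry over. Pictures are saved under pics/ and viewed, at most 10 in all, crops included, and the job is handed in when it is done.

Besides the shell and the picture viewer there is one more tool, called after ">>>" as name(argument=value, ...), one argument or row to a line, values as JSON. apply_moves: Moves the arm, as the interface text tells. Shifts and turns lie within -1 to 1; 1 stands for 0.8 m of shift or 45 degrees of turn. Its arguments: {"type":"object","properties":{"series":{"type":"array"},"jaw":{"type":"number"},"squeeze":{"type":"number"}},"required":["series"]}

```bash
mkdir -p pics; ls
python3 - <<'E'
from plant import ctrl
import cv2
s=ctrl.get_state(); print({k:(v if not hasattr(v,'round') else v) for k,v in s.items()})
for c in("top","side"):
    im=ctrl.read_camera(c); cv2.imwrite(f'pics/{c}0.png',im[:,:,::-1]); print(c,ctrl.get_calibration(c))
    for t in("pin","tool_block","chassis","top_hole","pivot","cross_mark"):
        try: print(t,[( [round(float(x)*w,1) for x,w in zip(d["xy"],(640,400))],round(float(d["p"]),2)) for d in ctrl.boxes_of(t,c)][:5])
        except Exception as e: print(t,e)
E
```

```text
pics
{'time': 0.0, 'qpos': array([ 1.10599086e+00,  2.87182616e-01,  1.57821638e+00,  1.74909498e-05,
        1.27861613e+00, -1.49986261e-01]), 'dq': array([ 0.00106542, -0.00089792,  0.00221358, -0.00147905, -0.00057535,
        0.00017367]), 'joint_efforts': array([ 8.52083867e-04, -4.05993283e+01, -2.92620385e+01, -1.58208150e-04,
        5.87660688e-03,  5.37879458e-06]), 'eef_pos': array([0.20864441, 0.64119176, 0.21391462]), 'tcp_rot': array([ 1.56762748e-01,  9.87635547e-01, -1.15192471e-03, -3.74471842e-04]), 'contact_force': array([-0.2927899 ,  0.70708521, -0.24540467]), 'wrist_torque': array([-0.02229158,  0.00116496, -0.01925687]), 'finger_force': 0.0, 'opening': 1.001956330291802}
top {'fx': 391.06586178779105, 'fy': 391.06586178779105, 'cx': 312.9045664342541, 'cy': 198.64047076084873, 'dist_coeffs': array([-0.07318371,  0.        ,  0.        ,  0.        ,  0.        ]), 'xyz': array([0.3726574 , 0.02224203, 1.05831774]), 'orientation': array([-0.06465094,  0.05783443,  0.7052945 , -0.70358731])}
pin [([449.7, 213.1], 0.67), ([403.0, 213.7], 0.59)]
tool_block [([443.1, 217.4], 0.68)]
chassis [([309.4, 187.3], 0.66), ([159.7, 197.2], 0.61)]
top_hole [([297.4, 185.0], 0.64)]
pivot [([309.8, 183.8], 0.64)]
cross_mark [([308.7, 186.6], 0.58)]
side {'fx': 437.1118856466519, 'fy': 437.1118856466519, 'cx': 319.18974625011964, 'cy': 196.42517527305316, 'dist_coeffs': array([0.02618255, 0.        , 0.        , 0.        , 0.        ]), 'xyz': array([0.14486766, 0.62820489, 0.93865982]), 'orientation': array([-0.09744101,  0.33149157,  0.90245046, -0.25729702])}
pin [([425.9, 143.9], 0.63), ([387.0, 133.0], 0.57), ([368.6, 161.9], 0.5), ([396.8, 112.3], 0.48)]
tool_block [([387.9, 145.7], 0.76)]
chassis []
top_hole [([291.1, 212.1], 0.66)]
pivot [([292.4, 206.9], 0.86)]
cross_mark [([292.4, 206.5], 0.61)]
```

View pics/top0.png

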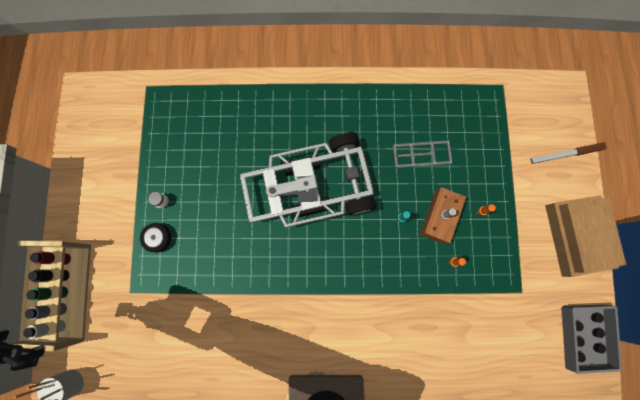

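View pics/side0.png

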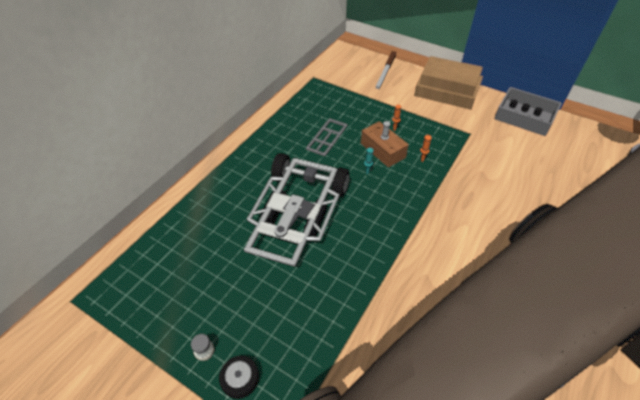

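The candidates in the top view are steel (449,213) in the block, orange (487,210), orange (458,262) and teal (405,215). I choose the steel one in the block and will check it in a close crop.

```bash
cat > h.py <<'E'
import numpy as np, cv2
from plant import ctrl
from scipy.spatial.transform import Rotation as R
F=np.diag([1,-1,-1])
def cam(c):
    k=ctrl.get_calibration(c); K=np.array([[k['fx'],0,k['cx']],[0,k['fy'],k['cy']],[0,0,1]])
    return K,np.array(k['dist_coeffs']),np.array(k['xyz']),R.from_quat(k['orientation']).as_matrix()@F
def ray(c,uv):
    K,d,p,M=cam(c); q=cv2.undistortPoints(np.array([[uv]],float),K,d)[0,0]
    v=M@np.array([q[0],q[1],1]); return p,v/np.linalg.norm(v)
def tri(a,b):
    (p,u),(q,v)=ray('top',a),ray('side',b)
    t=np.linalg.lstsq(np.c_[u,-v],q-p,rcond=None)[0]
    A,B=p+t[0]*u,q+t[1]*v
    return (A+B)/2,np.linalg.norm(A-B)
def atz(c,uv,z):
    p,v=ray(c,uv); return p+v*(z-p[2])/v[2]
def proj(c,X):
    K,d,p,M=cam(c); X=np.atleast_2d(X)
    return cv2.projectPoints((X-p)@M,np.zeros(3),np.zeros(3),K,d)[0][:,0]
E
python3 - <<'E'
import cv2,numpy as np
t=cv2.imread('pics/top0.png');s=cv2.imread('pics/side0.png')
def cr(i,x,y,w,h,f): return cv2.resize(i[y:y+h,x:x+w],None,fx=f,fy=f,interpolation=cv2.INTER_CUBIC)
# left: chassis top (235..385,130..230), side (240..355,150..265)
a=cr(t,235,130,150,110,5); cv2.imwrite('pics/c_top.png',a)
b=cr(s,240,150,120,115,5); cv2.imwrite('pics/c_side.png',b)
p=cr(t,400,180,60,70,6); q=cr(s,355,95,60,70,6); cv2.imwrite('pics/c_pin.png',np.hstack([p,q]))
E
```

```text
(no output)
```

View pics/c_top.png

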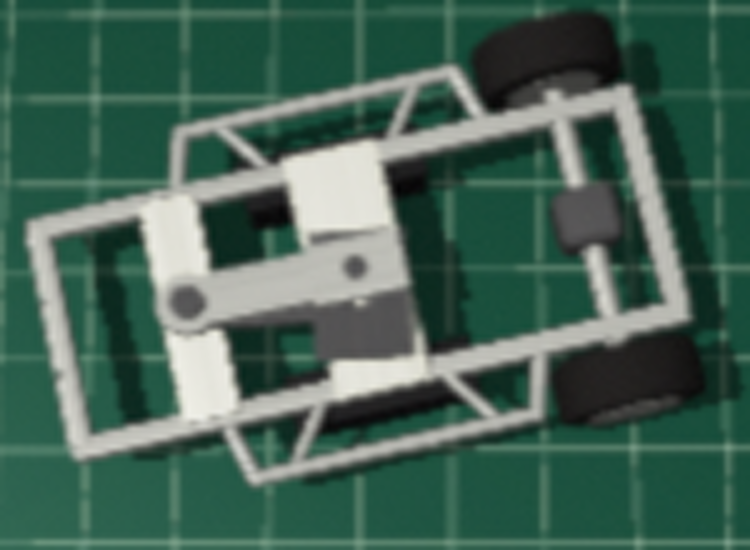

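View pics/c_side.png

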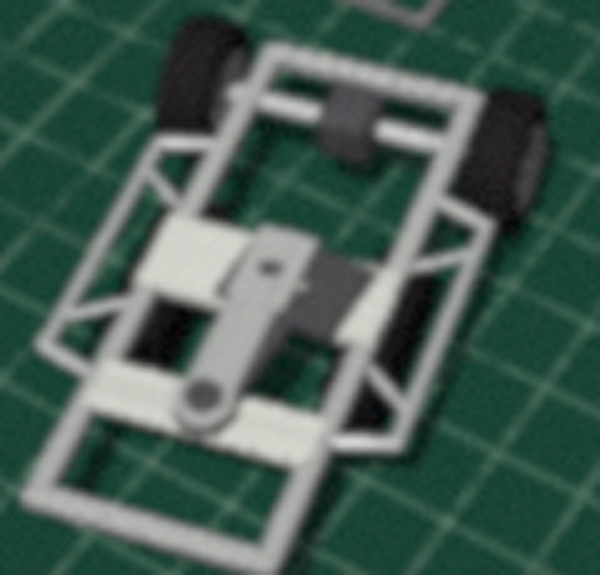

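View pics/c_pin.png

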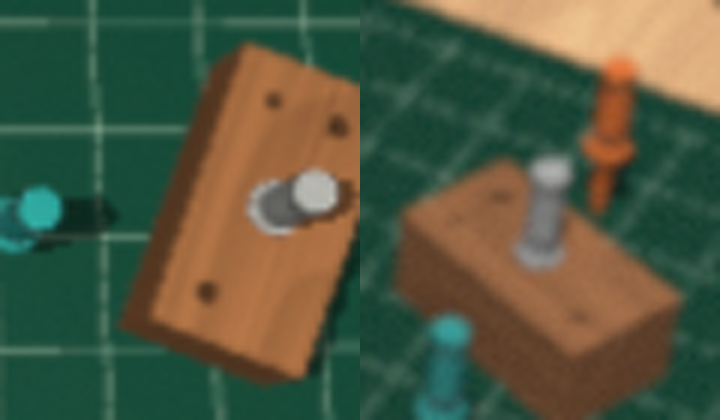

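Run:
```python
from h import *
np.set_printoptions(precision=4,suppress=True)
T=lambda u,v,f,x,y:((u+.5)/f-.5+x,(v+.5)/f-.5+y)
pts={'pivot':(T(186,302,5,235,130),T(205,394,5,240,150)),
'hole':(T(356,266,5,235,130),T(271,268,5,240,150)),
'spot':(T(360,302,5,235,130),T(300,285,5,240,150)),
'pintop':(T(316,190,6,400,180),T(193,170,6,355,95)),
'collar':(T(277,206,6,400,180),T(181,250,6,355,95)),
'railA':(T(40,230,5,235,130),T(35,498,5,240,150)),
'railB':(T(85,447,5,235,130),T(268,560,5,240,150)),
'railC':(T(622,95,5,235,130),T(275,53,5,240,150)),
'railD':(T(680,310,5,235,130),T(475,100,5,240,150)),
'blkA':(T(245,45,6,400,180),T(505-360,160,6,355,95)),
'blkL':(T(150,315,6,400,180),T(575-360,355,6,355,95))}
zs={'pivot':.071,'hole':.066,'spot':.061,'pintop':.109,'collar':.059}
for n,(a,b) in pts.items():
    X,e=tri(a,b); print(n,X,round(e,4),*( [atz('top',a,zs[n])[:2],atz('side',b,zs[n])[:2]] if n in zs else []))
```

```text
pivot [0.569  0.1379 0.0658] 0.0013 [0.5686 0.1376] [0.5658 0.1407]
hole [0.5892 0.0501 0.0601] 0.0009 [0.5883 0.0501] [0.5858 0.0539]
spot [0.5716 0.0484 0.0553] 0.0005 [0.5703 0.0481] [0.5691 0.0522]
pintop [ 0.5061 -0.3137  0.1055] 0.0015 [ 0.5063 -0.3122] [ 0.5039 -0.31  ]
collar [ 0.5065 -0.3145  0.0531] 0.0015 [ 0.5064 -0.3123] [ 0.5035 -0.3085]
railA [0.6137 0.2199 0.0431] 0.0
railB [0.4959 0.1917 0.0476] 0.001
railC [ 0.6848 -0.0927  0.0472] 0.0025
railD [ 0.567  -0.1204  0.0477] 0.0022
blkA [ 0.5439 -0.2888  0.1192] 0.0437
blkL [ 0.4596 -0.257   0.0514] 0.0016
```

>>> apply_moves(
  series=[
    [0.364,-0.489,0,0,0,-1],
    [0.364,-0.489,0,0,0,-1],
    [0.364,-0.489,0,0,0,-1],
    [0.364,-0.489,0,0,0,-1],
    [0.364,-0.489,0,0,0,-1],
    [0.364,-0.489,0,0,0,-1],
    [0.364,-0.489,0,0,0,-1],
    [0.364,-0.489,0,0,0,-1],
    [0.37,-0.927,0,0,0,-1],
    [0.37,-0.927,0,0,0,-1],
    [0.37,-0.927,0,0,0,-1],
    [0.37,-0.927,0,0,0,-1],
    [0.37,-0.927,0,0,0,-1],
    [0.37,-0.927,0,0,0,-1],
  ],
  jaw=0.55,
)

```text
time: 2.45
eef_pos: [0.5048, -0.1025, 0.2157]
tcp_rot: [0.524, 0.852, -0.0, 0.001]
contact_force: [-0.2, 0.2, -0.8]
opening: 0.548
finger_force: 0.0
```

>>> apply_moves(
  series=[
    [0,-0.261,-0.063,0,0,-0.311],
    [0,-0.261,-0.063,0,0,-0.311],
    [0,-0.261,-0.063,0,0,-0.311],
    [0,-0.261,-0.063,0,0,-0.311],
    [0,-0.261,-0.063,0,0,-0.311],
    [0,-0.261,-0.063,0,0,-0.311],
  ],
)

```text
time: 3.2
eef_pos: [0.5053, -0.3074, 0.1653]
tcp_rot: [0.622, 0.783, 0.0, -0.0]
contact_force: [0.2, -0.4, -0.4]
opening: 0.554
finger_force: 0.0
```

Run:
```python
from h import *
print(ctrl.get_state()['eef_pos'])
a=ctrl.read_camera('top');b=ctrl.read_camera('side')
f=lambda i,x,y:cv2.resize(i[y:y+100,x:x+100,::-1],None,fx=4,fy=4,interpolation=cv2.INTER_CUBIC)
cv2.imwrite('pics/near.png',np.hstack([f(a,400,160),f(b,335,80)]))
p=ctrl.get_state()['eef_pos']
print(proj('top',p),proj('side',p))
```

```text
[ 0.50527026 -0.30736115  0.16527947]
[[458.32749345 208.17413013]] [[388.05341382 107.58537813]]
```

View pics/near.png

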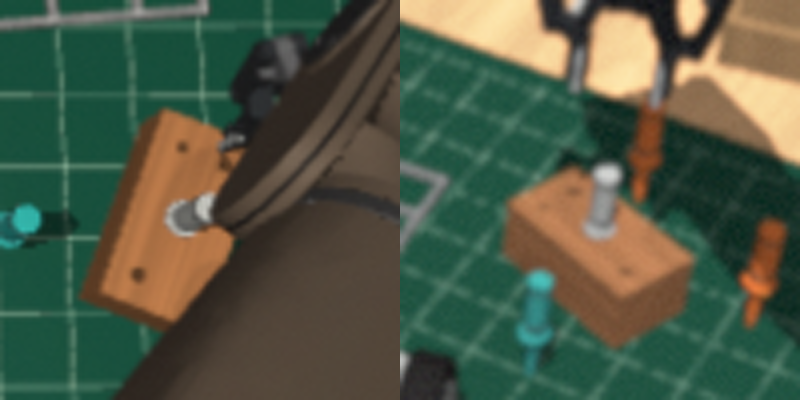

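The gripper straddles the steel pin: its handle shows at crop (605,195) and the fingers at (575,88) and (658,100). The orange and teal look-alikes stand clear. Descending now.

>>> apply_moves(
  series=[
    [0,-0.0044,-0.045,0,0,0],
    [0,-0.0044,-0.09,0,0,0],
    [0,-0.0044,-0.09,0,0,0],
    [0,-0.0044,-0.09,0,0,0],
  ],
)

```text
time: 3.8
eef_pos: [0.506, -0.312, 0.0947]
tcp_rot: [0.622, 0.783, -0.0, 0.001]
contact_force: [0.6, 0.6, -0.4]
opening: 0.549
finger_force: 0.0
```

>>> apply_moves(
  series=[
    [0,0,0,0,0,0],
    [0,0,0,0,0,0],
    [0,0,0,0,0,0],
    [0,0,0,0,0,0],
    [0,0,0,0,0,0],
  ],
  jaw=0,
  squeeze=80,
)

```text
time: 4.42
eef_pos: [0.505, -0.3122, 0.0931]
tcp_rot: [0.623, 0.782, 0.0, 0.0]
contact_force: [-0.5, 0.5, 1.3]
opening: 0.001
finger_force: 0.5
```

Fully shut, so the grasp missed. I'll look before doing anything else.

Run:
```python
from h import *
a=ctrl.read_camera('top');b=ctrl.read_camera('side')
f=lambda i,x,y:cv2.resize(i[y:y+100,x:x+100,::-1],None,fx=4,fy=4,interpolation=cv2.INTER_CUBIC)
cv2.imwrite('pics/near2.png',np.hstack([f(a,400,160),f(b,335,80)]))
p=ctrl.get_state()['eef_pos']
for z in(0,-.019): print(proj('top',p+[0,0,z]),proj('side',p+[0,0,z]))
for z in(.109,.059): print(proj('top',[.505,-.311,z]),proj('side',[.505,-.311,z]))
```

```text
[[450.12585703 212.65699049]] [[386.11282183 126.58461044]]
[[447.646197   213.68086463]] [[385.39435103 131.52231482]]
[[451.79463486 211.77502861]] [[386.54577988 122.59235073]]
[[445.28301884 214.47286721]] [[384.65816542 135.59498806]]
```

View pics/near2.png

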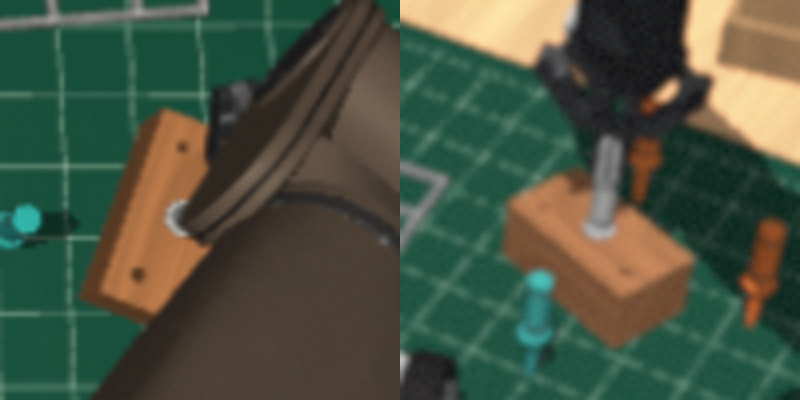

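Run:
```python
from h import *
np.set_printoptions(precision=4,suppress=True)
print(tri((400+232/4,160+141/4),(335+175/4,80+88/4)))
e=np.array([.5053,-.3074,.1653])
for d in (1,-1):
  for dz in(0,-.013,.02,.04): print(d,dz,proj('top',e+[d*.0235*.975,d*.0235*.222,dz]),proj('side',e+[d*.0235*.975,d*.0235*.222,dz]))
s=ctrl.get_state();print(s['eef_pos'],s['qpos'],s['opening'],s['contact_force'])
print(ctrl.__dict__ if hasattr(ctrl,'__dict__') else '', [x for x in dir(ctrl) if x[0]!='_'], ctrl.nose_length)
```

```text
(array([ 0.5344, -0.3049,  0.1747]), np.float64(0.00011573949456736776))
1 0 [[455.5943 198.5647]] [[379.9652 105.9482]]
1 -0.013 [[453.6921 199.514 ]] [[379.4992 109.6509]]
1 0.02 [[458.6248 197.0516]] [[380.6977 100.132 ]]
1 0.04 [[461.7887 195.471 ]] [[381.4497  94.1654]]
-1 0 [[461.2613 218.048 ]] [[396.4066 109.3204]]
-1 -0.013 [[459.2655 218.7355]] [[395.8029 113.0269]]
-1 0.02 [[464.442  216.9518]] [[397.3555 103.4971]]
-1 0.04 [[467.764 215.806]] [[398.3299  97.522 ]]
[ 0.505  -0.3122  0.0931] [-0.7245  0.2389  1.8726 -0.      1.03   -0.9508] -0.0003945313966310441 [-0.4255 -0.1707  1.3901]
{} ['Unreachable', 'boxes_of', 'get_calibration', 'get_state', 'nose_length', 'read_camera', 'sign_off', 'silhouettes'] 0.019
```

Run:
```python
import cv2
a=cv2.imread('pics/near.png');b=cv2.imread('pics/near2.png')
for y in range(100,250,5): print(y,a[y,[590,598,605,612,620]].mean(1).astype(int),b[y,[590,598,605,612,620]].mean(1).astype(int))
```

```text
100 [40 37 50 72 87] [36 38 36 34 42]
105 [42 38 25 32 37] [42 39 39 31 47]
110 [51 40 36 33 34] [45 39 32 32 46]
115 [50 42 46 37 34] [42 28 32 32 35]
120 [40 33 44 40 41] [39 36 37 33 37]
125 [34 35 34 33 39] [39 37 38 32 39]
130 [38 30 29 38 30] [34 38 44 38 38]
135 [43 36 30 29 30] [33 43 76 67 48]
140 [52 37 33 32 29] [ 33  62 119 102  69]
145 [62 44 37 33 28] [ 34  83 130 117  94]
150 [70 46 33 31 36] [ 46  90 121 120 100]
155 [66 42 38 31 37] [ 51  95 118 120  95]
160 [41 49 61 59 44] [ 41  99 118 122  90]
165 [ 47 103 129 130  75] [ 44 111 117 120  80]
170 [ 76 169 197 195 113] [ 57 116 111 117  72]
175 [103 185 208 209 130] [ 67 122 111 122  71]
180 [118 157 187 184 105] [ 74 119 114 113  65]
185 [125 129 150 139  72] [ 77 117 123 105  54]
190 [126 129 129 115  66] [102 128 131 111  49]
195 [129 140 146 127  81] [124 138 149 124  54]
200 [129 144 150 130 105] [129 143 152 125  65]
205 [131 145 150 124 115] [132 145 149 121  74]
210 [131 147 146 113 121] [129 150 146 112  95]
215 [131 148 144 112 128] [133 147 142 114 121]
220 [135 137 131 118 134] [136 138 130 116 135]
225 [156 137 125 141 136] [157 136 125 140 135]
230 [174 165 156 163 138] [170 163 158 166 137]
235 [160 170 166 156 138] [160 174 168 158 137]
240 [137 146 141 139 139] [138 150 143 140 138]
245 [133 130 131 135 138] [132 131 131 133 138]
```

Run:
```python
import cv2,numpy as np
a=cv2.imread('pics/near.png');b=cv2.imread('pics/near2.png')
g=lambda i:(255*(np.clip(cv2.resize(i,None,fx=3,fy=3,interpolation=cv2.INTER_CUBIC)/255.,0,1))**.5).astype(np.uint8)
cv2.imwrite('pics/z.png',np.hstack([g(a[60:250,535:665]),g(b[60:250,535:665])]))
```

```text
(no output)
```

View pics/z.png

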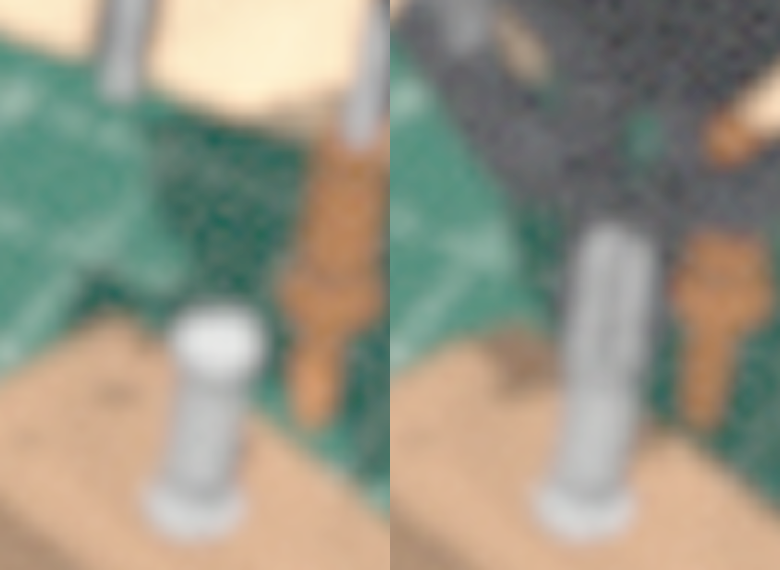

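>>> apply_moves(
  series=[
    [0,0,-0.0025,0,0,0],
    [0,0,-0.0025,0,0,0],
  ],
)

```text
time: 4.78
eef_pos: [0.5058, -0.3128, 0.0932]
tcp_rot: [0.623, 0.782, -0.0, 0.001]
contact_force: [-1.6, 2.5, 7.6]
opening: -0.002
finger_force: 4.0
```

>>> apply_moves(
  series=[
    [0,0,0.0125,0,0,0],
    [0,0,0.0125,0,0,0],
    [0,0,0.0125,0,0,0],
    [0,0,0.0125,0,0,0],
    [0,0,-0.005,0,0,0],
    [0,0,-0.0195,0,0,0],
    [0,0,-0.0195,0,0,0],
  ],
  jaw=0.55,
)

```text
time: 5.65
eef_pos: [0.5038, -0.3111, 0.0729]
tcp_rot: [0.623, 0.782, 0.0, -0.002]
contact_force: [0.0, -0.3, 0.4]
opening: 0.548
finger_force: 0.0
```

>>> apply_moves(
  series=[
    [0,0,-0.0095,0,0,0],
    [0,0,-0.0095,0,0,0],
  ],
)

```text
time: 5.9
eef_pos: [0.5047, -0.3118, 0.0671]
tcp_rot: [0.623, 0.782, 0.0, -0.001]
contact_force: [-0.2, 0.2, 0.3]
opening: 0.547
finger_force: 0.0
```

>>> apply_moves(
  series=[
    [0,0,0,0,0,0],
    [0,0,0,0,0,0],
    [0,0,0,0,0,0],
    [0,0,0,0,0,0],
    [0,0,0,0,0,0],
  ],
  jaw=0,
  squeeze=80,
)

```text
time: 6.52
eef_pos: [0.5054, -0.3124, 0.0683]
tcp_rot: [0.623, 0.782, 0.0, 0.001]
contact_force: [0.2, 0.4, 2.0]
opening: 0.183
finger_force: 78.1
```

>>> apply_moves(
  series=[
    [0,0,0.075,0,0,0],
    [0,0,0.14,0,0,0],
    [0.1025,0.455,0.14,0,0,0],
    [0.1025,0.455,0.14,0,0,0],
    [0.1025,0.455,0.14,0,0,0],
    [0.1025,0.455,0.14,0,0,0],
    [0.1025,0.455,0.14,0,0,0],
    [0.1025,0.455,0.14,0,0,0],
    [0.1025,0.455,0.14,0,0,0],
    [0.1025,0.455,0.097,0,0,0],
    [0.1025,0.455,0.097,0,0,0],
    [0.1025,0.455,0.097,0,0,0],
  ],
  squeeze=110,
)

```text
time: 8.02
eef_pos: [0.587, 0.0511, 0.1456]
tcp_rot: [0.623, 0.782, -0.0, -0.0]
contact_force: [1.3, -0.2, -1.6]
opening: 0.173
finger_force: 108.4
```

Run:
```python
from h import *
np.set_printoptions(precision=4,suppress=True)
b=ctrl.read_camera('side');a=ctrl.read_camera('top'); s=ctrl.get_state();p=s['eef_pos'];print(p,s['opening'],s['contact_force'])
cv2.imwrite('pics/o_side.png',b[:,:,::-1]);cv2.imwrite('pics/o_top.png',a[:,:,::-1])
for c in('side','top'):
  for t in('pin','top_hole'): print(c,t,[(d['xy']*np.array([640,400]),d['p']) for d in ctrl.boxes_of(t,c)])
for z in(.054,0,-.042): print(proj('side',p+[0,0,z-.0133]),proj('top',p+[0,0,z-.0133]))
f=lambda i,x,y:cv2.resize(i[y:y+70,x:x+70,::-1],None,fx=5.7,fy=5.7,interpolation=cv2.INTER_CUBIC)
cv2.imwrite('pics/over.png',np.hstack([f(b,260,160),f(a,270,145)]))
```

```text
[0.5878 0.0511 0.1468] 0.1684347646459218 [-0.2098 -0.54   -0.9446]
side pin [(array([386.88, 143.2 ]), 0.49), (array([291.904, 185.   ]), 0.46)]
side top_hole [(array([291.52, 208.8 ]), 0.67)]
top pin [(array([405.504, 213.8  ]), 0.57), (array([351.424, 185.   ]), 0.51)]
top top_hole []
[[291.2294 169.6555]] [[303.8668 171.7761]]
[[292.4086 184.8124]] [[304.591  177.1209]]
[[293.2645 195.8265]] [[305.1007 180.882 ]]
```

View pics/over.png

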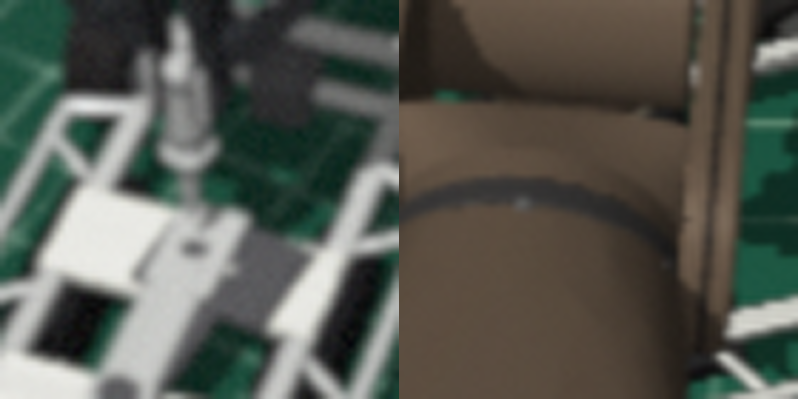

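The pin is held upright. In the side view its tip at (293.9,196.8) lines up over the hole at (294,203.3). Lowering and feeling.

>>> apply_moves(
  series=[
    [0,0,-0.015,0,0,0],
    [0,0,-0.025,0,0,0],
    [0,0,-0.03,0,0,0],
    [0,0,-0.034,0,0,0],
    [0,0,-0.036,0,0,0],
    [0,0,-0.036,0,0,0],
  ],
)

```text
time: 9.07
eef_pos: [0.5871, 0.0519, 0.1167]
tcp_rot: [0.623, 0.782, 0.0, 0.0]
contact_force: [-0.2, 0.3, -2.3]
opening: 0.17
finger_force: 108.5
```

>>> apply_moves(
  series=[
    [0,0,-0.0015,0,0,0],
    [0,0,-0.0025,0,0,0],
    [0,0,-0.0025,0,0,0],
  ],
)

```text
time: 9.45
eef_pos: [0.5876, 0.0518, 0.1161]
tcp_rot: [0.623, 0.782, 0.0, 0.001]
contact_force: [-0.8, 0.5, 5.5]
opening: 0.168
finger_force: 109.1
```

>>> apply_moves(
  series=[
    [-0.0024,-0.0005,0.0006,0,0,0],
    [-0.0049,-0.001,0.0006,0,0,0],
    [-0.0074,-0.0015,0.0006,0,0,0],
    [-0.0074,-0.0015,0.0006,0,0,0],
  ],
)

```text
time: 9.95
eef_pos: [0.5827, 0.0508, 0.1161]
tcp_rot: [0.623, 0.782, 0.002, 0.002]
contact_force: [5.0, 2.0, 4.3]
opening: 0.171
finger_force: 109.1
```

>>> apply_moves(
  series=[
    [-0.002,-0.0004,0,0,0,0],
    [-0.004,-0.0007,0,0,0,0],
    [-0.004,-0.0007,0,0,0,0],
  ],
)

```text
time: 10.32
eef_pos: [0.5793, 0.0502, 0.1161]
tcp_rot: [0.623, 0.782, 0.001, 0.001]
contact_force: [5.9, 1.2, 4.4]
opening: 0.172
finger_force: 109.2
```

>>> apply_moves(
  series=[
    [-0.0018,-0.0004,0.0009,0,0,0],
    [-0.0036,-0.0006,0.0009,0,0,0],
    [-0.0036,-0.0006,0.0009,0,0,0],
  ],
)

```text
time: 10.7
eef_pos: [0.5757, 0.0497, 0.1162]
tcp_rot: [0.623, 0.782, 0.001, 0.001]
contact_force: [5.4, 0.6, 3.8]
opening: 0.174
finger_force: 109.1
```

>>> apply_moves(
  series=[
    [-0.0018,-0.0004,0.0012,0,0,0],
    [-0.0036,-0.0006,0.0012,0,0,0],
    [-0.0036,-0.0006,0.0012,0,0,0],
  ],
)

```text
time: 11.08
eef_pos: [0.5715, 0.0492, 0.1162]
tcp_rot: [0.623, 0.782, -0.0, -0.001]
contact_force: [3.7, 1.2, 1.8]
opening: 0.17
finger_force: 109.0
```

Run:
```python
from h import *
b=ctrl.read_camera('side'); s=ctrl.get_state();print(s['eef_pos'],s['contact_force'])
o=cv2.imread('pics/o_side.png')
f=lambda i,x,y:cv2.resize(i[y:y+70,x:x+70],None,fx=5.7,fy=5.7,interpolation=cv2.INTER_CUBIC)
cv2.imwrite('pics/slide.png',np.hstack([f(b[:,:,::-1],260,160),f(o,260,160)]))
```

```text
[0.57155509 0.04917258 0.1162248 ] [4.12027963 1.2847596  1.75141798]
```

View pics/slide.png

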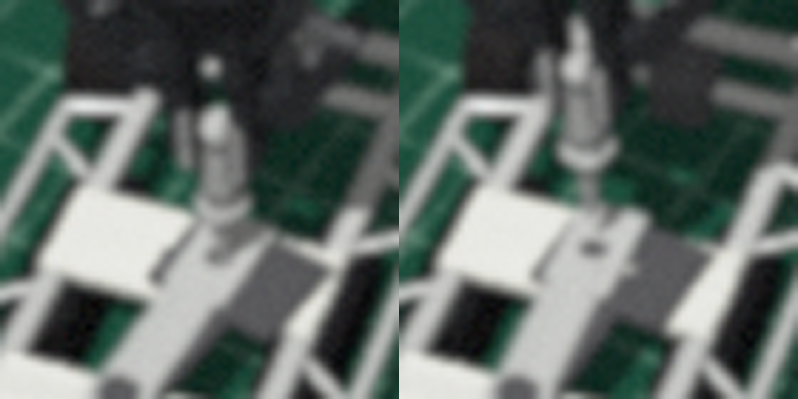

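The last picture shows the top plate shifted with the pin, and the under plate also dragged about 9 mm, with its corner going from crop (308,250) to (328,265). From here I'll hop instead of slide.

>>> apply_moves(
  series=[
    [0,0,0.002,0,0,0],
    [-0.0022,-0.0003,0.002,0,0,0],
    [-0.0043,-0.0005,0.002,0,0,0],
    [-0.0043,-0.0005,-0.0005,0,0,0],
    [-0.0043,-0.0005,-0.0005,0,0,0],
  ],
)

```text
time: 11.75
eef_pos: [0.5679, 0.0487, 0.1159]
tcp_rot: [0.623, 0.782, -0.001, -0.001]
contact_force: [0.5, -0.7, -2.8]
opening: 0.173
finger_force: 108.4
```

>>> apply_moves(
  series=[
    [0,0,-0.0025,0,0,0],
    [0,0,-0.0035,0,0,0],
    [0,0,-0.0035,0,0,0],
  ],
)

```text
time: 12.12
eef_pos: [0.5683, 0.0488, 0.1135]
tcp_rot: [0.623, 0.782, -0.0, -0.0]
contact_force: [-1.0, -0.5, 1.6]
opening: 0.17
finger_force: 108.6
```

>>> apply_moves(
  series=[
    [0,0,-0.002,0,0,0],
    [0,0,-0.004,0,0,0],
    [0,0,-0.004,0,0,0],
  ],
)

```text
time: 12.5
eef_pos: [0.5688, 0.0488, 0.1112]
tcp_rot: [0.623, 0.782, -0.0, -0.0]
contact_force: [-2.0, -0.7, 5.7]
opening: 0.169
finger_force: 109.2
```

>>> apply_moves(
  series=[
    [0.0032,0.0002,0,0,0,0],
    [0.0064,0.0004,0,0,0,0],
    [0.0096,0.0007,0,0,0,0],
    [0.0128,0.0011,0,0,0,0],
    [0.016,0.0016,0,0,0,0],
    [0.0192,0.0021,0,0,0,0],
    [0.0224,0.0027,0,0,0,0],
    [0.0256,0.0033,0,0,0,0],
    [0.0256,0.0033,0,0,0,0],
  ],
)

```text
time: 13.62
eef_pos: [0.5853, 0.0509, 0.111]
tcp_rot: [0.622, 0.783, -0.005, -0.004]
contact_force: [-11.6, -0.8, 11.0]
opening: 0.172
finger_force: 110.1
```

>>> apply_moves(
  series=[
    [0.002,0.0005,0,0,0,0],
    [0.004,0.001,0,0,0,0],
    [0.006,0.0015,0,0,0,0],
    [0.006,0.0015,0,0,0,0],
  ],
)

```text
time: 14.12
eef_pos: [0.5897, 0.0519, 0.111]
tcp_rot: [0.622, 0.783, -0.005, -0.005]
contact_force: [-11.7, -3.2, 11.9]
opening: 0.172
finger_force: 110.1
```

>>> apply_moves(
  series=[
    [0.0015,0.0004,0,0,0,0],
    [0.003,0.0008,0,0,0,0],
    [0.003,0.0008,0,0,0,0],
  ],
)

```text
time: 14.5
eef_pos: [0.5918, 0.0525, 0.1109]
tcp_rot: [0.622, 0.783, -0.005, -0.005]
contact_force: [-12.6, -2.1, 12.6]
opening: 0.171
finger_force: 110.2
```

>>> apply_moves(
  series=[
    [0.0015,0.0004,0,0,0,0],
    [0.003,0.0008,0,0,0,0],
    [0.003,0.0008,0,0,0,0],
  ],
)

```text
time: 14.88
eef_pos: [0.5947, 0.0532, 0.1108]
tcp_rot: [0.622, 0.783, -0.005, -0.004]
contact_force: [-10.4, -2.3, 10.8]
opening: 0.174
finger_force: 110.1
```

>>> apply_moves(
  series=[
    [0.0015,0.0005,0,0,0,0],
    [0.003,0.001,0,0,0,0],
    [0.003,0.001,0,0,0,0],
  ],
)

```text
time: 15.25
eef_pos: [0.5992, 0.0544, 0.1094]
tcp_rot: [0.623, 0.783, -0.002, -0.002]
contact_force: [-4.4, -1.4, 2.5]
opening: 0.172
finger_force: 108.8
```

>>> apply_moves(
  series=[
    [0,0,-0.0025,0,0,0],
    [0,0,-0.005,0,0,0],
    [0,0,-0.0075,0,0,0],
    [0,0,-0.0075,0,0,0],
  ],
)

```text
time: 15.75
eef_pos: [0.6007, 0.0547, 0.1036]
tcp_rot: [0.623, 0.782, -0.0, -0.0]
contact_force: [-4.3, -1.7, 0.1]
opening: 0.171
finger_force: 108.6
```

>>> apply_moves(
  series=[
    [0,0,-0.003,0,0,0],
    [0,0,-0.006,0,0,0],
    [0,0,-0.009,0,0,0],
    [0,0,-0.0105,0,0,0],
    [0,0,-0.0105,0,0,0],
  ],
)

```text
time: 16.38
eef_pos: [0.6005, 0.0545, 0.0957]
tcp_rot: [0.623, 0.783, -0.001, -0.001]
contact_force: [-7.4, -2.5, 2.2]
opening: 0.173
finger_force: 108.7
```

>>> apply_moves(
  series=[
    [-0.0012,-0.0003,-0.003,0,0,0],
    [-0.0012,-0.0003,-0.006,0,0,0],
    [-0.0012,-0.0003,-0.009,0,0,0],
    [-0.0012,-0.0003,-0.0105,0,0,0],
    [-0.0012,-0.0003,-0.0105,0,0,0],
  ],
)

```text
time: 17.0
eef_pos: [0.5999, 0.0542, 0.0873]
tcp_rot: [0.623, 0.783, -0.001, -0.0]
contact_force: [-4.7, -3.0, 2.2]
opening: 0.171
finger_force: 108.8
```

>>> apply_moves(
  series=[
    [-0.0007,-0.0005,-0.003,0,0,0],
    [-0.0007,-0.0005,-0.006,0,0,0],
    [-0.0007,-0.0005,-0.009,0,0,0],
    [-0.0007,-0.0005,-0.011,0,0,0],
    [-0.0007,-0.0005,-0.011,0,0,0],
  ],
)

```text
time: 17.62
eef_pos: [0.5996, 0.0538, 0.0793]
tcp_rot: [0.623, 0.782, -0.0, 0.0]
contact_force: [-5.4, -2.3, 5.1]
opening: 0.172
finger_force: 109.1
```

Almost home. A firm final press (about 15–20 N).

>>> apply_moves(
  series=[
    [-0.0007,-0.0003,-0.002,0,0,0],
    [-0.0007,-0.0003,-0.004,0,0,0],
    [-0.0007,-0.0003,-0.005,0,0,0],
    [-0.0007,-0.0003,-0.005,0,0,0],
  ],
)

```text
time: 18.12
eef_pos: [0.5998, 0.0537, 0.079]
tcp_rot: [0.622, 0.783, -0.0, 0.0]
contact_force: [-12.6, -2.1, 18.3]
opening: 0.173
finger_force: 110.7
```

>>> apply_moves(
  series=[
    [-0.001,0,0.003,0,0,0],
    [-0.002,0,0.004,0,0,0],
    [-0.002,0,0.004,0,0,0],
  ],
)

```text
time: 18.5
eef_pos: [0.5993, 0.0537, 0.0792]
tcp_rot: [0.623, 0.782, 0.001, 0.002]
contact_force: [-0.4, -1.1, 5.0]
opening: 0.173
finger_force: 109.1
```

Seated and relaxed. Opening to about half, waiting, then rising straight up.

>>> apply_moves(
  series=[
    [0,0,0,0,0,0],
    [0,0,0,0,0,0],
    [0,0,0,0,0,0],
    [0,0,0,0,0,0],
    [0,0,0,0,0,0],
  ],
  jaw=0.55,
)

```text
time: 19.12
eef_pos: [0.5974, 0.0539, 0.0777]
tcp_rot: [0.623, 0.782, 0.0, -0.0]
contact_force: [-0.0, -0.0, -0.5]
opening: 0.548
finger_force: 0.0
```

>>> apply_moves(
  series=[
    [0,0,0.03,0,0,0],
    [0,0,0.08,0,0,0],
    [0,0,0.15,0,0,0],
    [0,0,0.15,0,0,0],
    [0,0,0.15,0,0,0],
  ],
)

```text
time: 19.75
eef_pos: [0.5973, 0.0539, 0.1978]
tcp_rot: [0.623, 0.782, 0.0, 0.0]
contact_force: [0.5, -0.3, -1.1]
opening: 0.551
finger_force: 0.0
```

Run:
```python
from h import *
b=ctrl.read_camera('side'); s=ctrl.get_state();print(s['eef_pos'],s['contact_force'],s['opening'])
cv2.imwrite('pics/end.png',b[:,:,::-1])
print([(d['xy']*np.array([640,400]),d['p']) for d in ctrl.boxes_of('pin','side')])
for z in(.0,.004,.054): print(z,proj('side',[.5995,.0537,.066+z]))
g=b.mean(2).astype(int)
for r in range(178,208,2): print(r,g[r,284:308:2])
```

```text
[0.59662068 0.05388129 0.19651014] [-0.70260397  0.05199118 -0.27174599] 0.5466149753665431
[(array([290.368, 197.68 ]), 0.61), (array([424., 146.]), 0.46)]
0.0 [[289.47007887 201.01752444]]
0.004 [[289.38211112 200.0296507 ]]
0.054 [[288.24050941 187.21777472]]
178 [193 169  79  47  28  27  28  27  29  38  59  65]
180 [189 126  63  37  29  27  27  25  30  39  47  57]
182 [160  82  60  39  40  47  46  31  38  33  36  45]
184 [112  49  55  56  60  70  53  43  46  55  49  55]
186 [ 83 135 173 159  86  60  55  44  62  61  55  60]
188 [ 90 183 198 190 113  68  53  48  76  84  75  59]
190 [ 69 159 179 164  97  64  58  58  56  63  76  83]
192 [ 45 107 122 110  78  57  55  60  55  56  56  63]
194 [ 63 124 136 123  86  65  68  63  54  56  55  57]
196 [ 95 124 138 127  96  95 135 113  61  57  59  60]
198 [127 140 142 130  96 123 171 110  81  78  69  68]
200 [154 146 132 121  96 157 169  96  89  89 112 136]
202 [172 176 149 133 149 173 143  89  88  94 175 223]
204 [193 187 180 174 166 181 117  87  91 107 215 229]
206 [199 199 197 192 198 172  94  89  86 126 222 229]
```

The cap shows at (288,188), where a seated pin is predicted to be at (288.2,187.2). It stands upright, so I'm handing in.

```bash
python3 -c "
from plant import ctrl
print(ctrl.sign_off())"
```

```text
the job is handed in; nothing more can be done
None
```

The pin is through all three plates with its collar seated on the top plate, released and standing upright, and the job is handed in at about 20 s; sign-off returned no verdict, and the under plate was dragged about 9 mm by the pin tip during the search before its hole was found.

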